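Sort two vials into the case and hold its lid at the balance point

ROBOT

A 6-joint arm with a two-finger parallel gripper is mounted at the origin on a cart in front of the work surface, level with it; the furniture and walls round the work are solid. World frame = base frame: x ahead of the robot, y to its left, z up, the work surface at z = 0. Lengths are in m, angles in rad, forces in N, time in s.
With the tool pointing down it reaches from about 0.275 to 0.825 m from the base axis. Payload 4.9 kg.
Tool frame: the origin (TCP) lies between the finger pads; the fingertips stand 17 mm ahead of it and the grasp point (between the pads) lies 2 mm behind it (r.nose_length is the distance from the TCP to the fingertips, in m); z points along the fingers, y is the direction in which the jaws open and shut (so a half turn about z gives the same grasp; the last joint's range is limited). The gripper opens to 85 mm and grips with 20 to 120 N. Pads are 22 mm wide; open, the fingers measure 114 mm over their backs; the gripper's body (76 mm by 85 mm) begins 54 mm behind the grasp point. The pads swing forward as they close: fully open they stand 13 mm farther back than shut.
Start: joints at [-0.134, 0.326, -0.193, 1.052, 0, 1.437], TCP at [0.55, 0, 0.248] pointing down, gripper open.
Joint ranges: [-2.65, 2.65], [-0.97, 1.79], [-1.3, 1.35], [-1.93, 2.1], [-1.47, 1.37], [-3.14, 3.14]. Speed limits (rad/s): [2.57, 2.57, 3.14, 3.14, 3.14, 3.14].

INTERFACE

Orientations are given as a unit quaternion [w, x, y, z].
In Python, from station import r gives the robot as it stands.
- The arm moves only by the tool drive_tool, never from a script. Its argument "commands" is one flat list of numbers, 7 for each row, row after row: the gripper command: -1 is fully open, 1 is shut, values between are in proportion, then the shift along the tool's x, y, z in mm, then the turn, a rotation vector about the tool's x, y, z in degrees. In form: [claw, dx, dy, dz, wx, wy, wz, claw, dx, dy, dz, wx, wy, wz, ...]. A call has 1 to 10 rows; each row shifts and turns the pose as measured when the row begins, along the tool's axes as they then stand; what a row does not reach is not made up. A row lasts 1/8 s, in which the tool goes at most 62.5 mm and 10.7 degrees, less where a joint would pass 70% of its speed; a pose out of reach is approached as far as the arm can. A call with a gripper value outside its range is refused whole. The fingers move at their own pace and stop on an object; the grip force is fixed at half the most. Time passes only in rows, so rows that do not move let the fingers close. It gives the time, the measured TCP pose, the force and the opening at its end, in the units of the state.
- r.sense(): the state, without advancing time (a new reading comes with each control period).
- r.grab_frame(name): name is "scene" or "side" or "wrist"; returns a dict with "frame" (480x640x3 uint8, red, green, blue), "intrinsics" (3x3 intrinsics, pixels), "R" (3x3) and "t" (3): a world point X has camera coordinates R X + t. Camera axes: x right, y down, z forward; pixel columns grow to the right and rows downward; lengths in m; the calibration is good to about 2 mm. A picture is of the moment at which its call begins. There is no depth.
- r.close_job(): hands the job in, once; it reports no verdict.
The state is a dict: "time": time; "joint_positions": joint angles; "qvel": joint speeds; "effort": joint torques, N m; "tcp_pos": TCP position; "eef_rot": TCP orientation; "ft_force": force on the tool from outside, world axes, zero at the start; "torque": the same for the moment, N m; "opening": opening from 0.0 (shut) to 1.0 (fully open).
Only numpy, scipy, OpenCV 4.12 (cv2) and the standard library are available. Lean on these libraries where they do the work, as an engineer would, in place of code of your own. Each camera call takes 0.05 s, during which the arm holds its last target.

TASK

Stand the vial with the round disc on its cap upright in the round nest of the wooden case and the vial with the straight bar on its cap upright in the square nest, and let go of them. Then take the lid by its steel bar and swing it gently up from its rest to the balance point, plumb on edge with the bar straight above the hinge, without letting it drop back fast or tip forward over the case, and finish while still holding it there so that a lid stay can be fitted. Leave the other things on the table where they are.

Things in the scene. Friction and masses are not known exactly. Their poses are not given: they have to be found in the camera images.
- case: open wooden sample case fixed to the table, 146 (x) x 236 (y) x 50 mm high, walls and floor 8 mm thick; origin at the centre of its underside, x points from its front to the hinge side at the back, y to its left, z up; the two nests stand on its floor side by side along y, 104 mm between centres; either nest may be on the left. Two steel wire rests at its back stop the lid.
- nest_round: round aluminium nest, a ring 74 mm across outside and 18 mm high with a 57 mm well through it, fixed on the case floor; origin at the centre of its underside, on the case floor 8 mm above the table (where the foot of a seated vial stands); z up
- nest_square: square aluminium nest, 74 x 74 mm outside and 18 mm high with a 57 x 57 mm well through it, fixed on the case floor; origin at the centre of its underside, on the case floor 8 mm above the table (where the foot of a seated vial stands); z up
- vial_disc: loose glass vial, about 60 g, body 45 mm across up to 46 mm height, above it a white cap 36 mm across up to 68 mm (grasp the cap, about 56 mm up), on the cap a flat black round tag 30 mm across and 3 mm thick; origin at the centre of its foot, z up
- vial_bar: same glass vial, but the flat black tag on its cap is a straight bar 34 x 9 mm, 3 mm thick, along the vial's x; origin at the centre of its foot, z up. The two vials stand left and right of the case, either one on either side
- lid (a joint): angle of the case's lid in rad: 0 closed, 1.571 plumb on edge (the balance point: its weight lies on the line from hinge to bar), 2.094 leaning back on its rests, where it starts. The lid is a wooden board 8 mm thick and 236 mm wide, 0.3 kg, reaching from 7 to 149 mm from the hinge axis. The hinge is a little stiff: left alone the lid stays only within about 0.07 rad of plumb and else falls shut or back
- lid_bar (a point): middle of the round steel bar along the lid's free edge, on the lid's mid plane, 180 mm from the hinge axis and parallel to it: 10 mm thick, 100 mm long between its two posts, 31 mm beyond the board's edge (free all round, can be pinched from straight above at any lid angle, the lid turns in the grip); moves with the lid
- lid_hinge (a point): point on the hinge axis in the middle of the case's back edge, 57 mm above the table and 77 mm behind the case's centre; the axis runs along the case's y
- flask_b: black glass flask with ball stopper, 66 x 85 x 97 mm, bystander; origin under its centre
- jar_b: low jar with cream-coloured lid, 54 mm across and 32 mm high, bystander; origin under its centre
- cap_b: loose white cap, 33 mm across and 20 mm high, bystander; origin under its centre
- stick_b: balm stick lying, 86 mm long and 17 mm thick, bystander; origin under its centre
Not all that is in view belongs to the job. Leave any blue look-alike of the vial_disc alone.

How it is judged:
By the outcome, as a careful person would: the job done as asked, in the order asked, and still so for the second after the job is handed in, while the arm keeps its last pose, push and grip.
It also fails if it takes over 72 s, if anything falls off the work surface, if the arm or the gripper's body presses on something with over 40 N, if the wrist force passes 120 N, or if a joint passes its speed limit or range.

## Working session

There is one attempt and no reset: what is moved stays moved. The work goes in short steps, Python scripts to look and compute and a tool call to move; the robot and the scene stay as the last step left them, time stands still between calls to the robot, and variables do not carry over. Pictures are saved under pics/ and viewed, and the job is handed in when it is done.

Besides the shell and the picture viewer there is one more tool, called after "Call:" as name(argument=value, ...) on one line, values as JSON. drive_tool: Moves the arm, as the interface text tells. Its arguments: {"type":"object","properties":{"commands":{"type":"array","items":{"type":"number"}}},"required":["commands"]}

```bash
ls; mkdir -p pics; python3 - <<'E'
from station import r
import cv2
print(r.sense())
for n in ["scene","side","wrist"]:
    f=r.grab_frame(n); cv2.imwrite(f"pics/{n}0.png",f["frame"][:,:,::-1]); print(n,f["intrinsics"],f["R"],f["t"])
E
```

```text
pics
{'time': 0.0, 'joint_positions': array([-1.34209565e-01,  3.26907203e-01, -1.93585667e-01,  1.05202075e+00,
        1.39638577e-05,  1.43657438e+00]), 'qvel': array([-0.00015593,  0.00018623,  0.0007433 ,  0.00175086, -0.00089551,
        0.00049513]), 'effort': array([-1.24197268e-03, -4.43398941e+01,  2.62443137e+01,  1.56443648e-02,
       -1.97191571e-04, -6.55614656e-06]), 'tcp_pos': array([5.49440828e-01, 8.57298616e-05, 2.47521120e-01]), 'eef_rot': array([-6.87173011e-04,  7.07102147e-01,  7.07110894e-01, -5.14896944e-04]), 'ft_force': array([ 0.13535169,  1.06012021, -0.25372483]), 'torque': array([-0.01575453,  0.0159293 , -0.03112295]), 'opening': 1.0028228490366586}
scene [[518.38995626   0.         319.82147396]
 [  0.         518.38995626 247.12642002]
 [  0.           0.           1.        ]] [[-0.87718637 -0.48012403 -0.00499907]
 [-0.32743988  0.60578257 -0.72512799]
 [ 0.35117972 -0.63443549 -0.68859597]] [0.49056034 0.21104019 1.11689729]
side [[515.27915554   0.         319.32465464]
 [  0.         515.27915554 240.10851986]
 [  0.           0.           1.        ]] [[ 0.91346728 -0.40661869  0.01545257]
 [-0.22730944 -0.54141086 -0.80944716]
 [ 0.33750253  0.73589097 -0.58698937]] [-0.48818628  0.19139946  1.05811876]
wrist [[406.27231898   0.         319.40800404]
 [  0.         406.27231898 247.79442831]
 [  0.           0.           1.        ]] [[ 9.99997227e-01 -5.27846964e-04 -2.29517788e-03]
 [ 8.28036451e-05 -9.66076458e-01  2.58256210e-01]
 [-2.35363708e-03 -2.58255684e-01 -9.66073735e-01]] [-0.54963729 -0.03327687  0.37945406]
```

View pics/scene0.png

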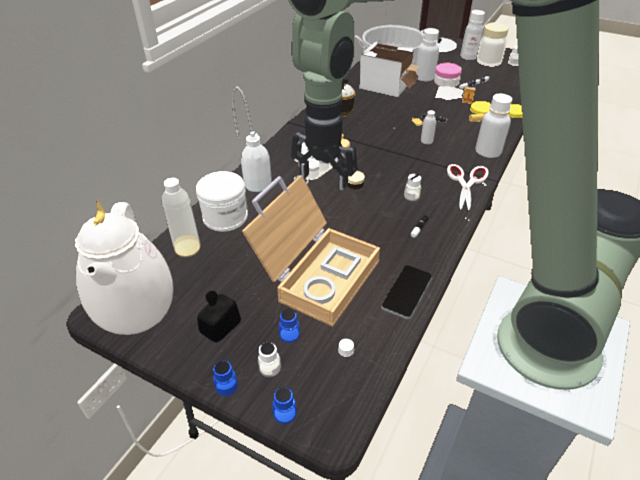

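View pics/side0.png

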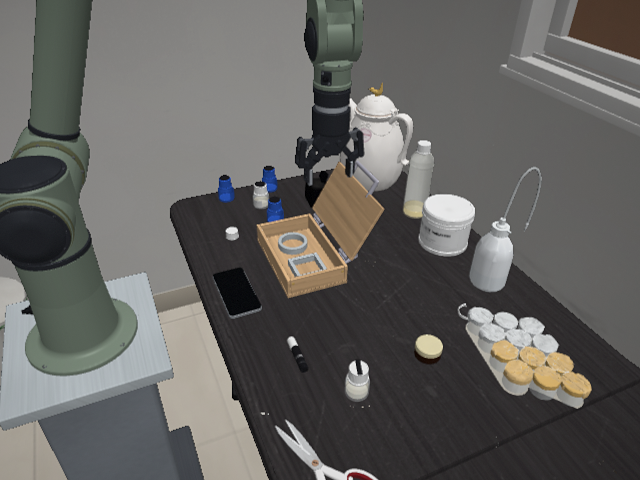

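View pics/wrist0.png

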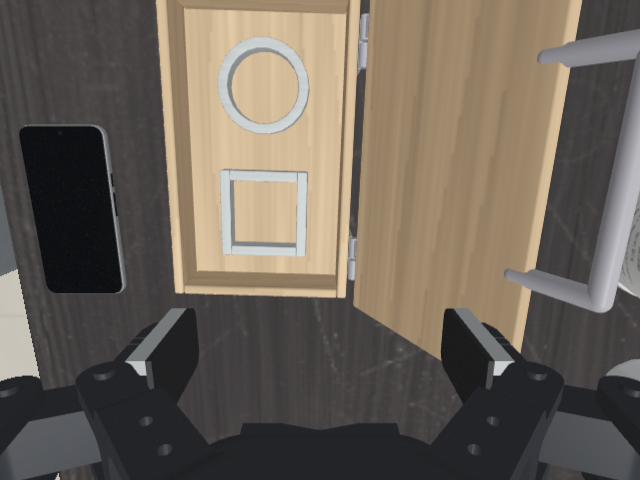

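```bash
cat > h.py <<'E'
import numpy as np, cv2
from station import r
def ray(f,u,v):
    d=f["R"].T@np.linalg.inv(f["intrinsics"])@np.array([u,v,1.]); c=-f["R"].T@f["t"]; return c,d/np.linalg.norm(d)
def onz(f,u,v,z):
    c,d=ray(f,u,v); return c+d*(z-c[2])/d[2]
def tri(obs):
    A=np.zeros((3,3));b=np.zeros(3)
    for f,u,v in obs:
        c,d=ray(f,u,v);P=np.eye(3)-np.outer(d,d);A+=P;b+=P@c
    X=np.linalg.solve(A,b)
    return X,[np.round(proj(f,X)-[u,v],1) for f,u,v in obs]
def proj(f,X):
    p=f["intrinsics"]@(f["R"]@np.asarray(X)+f["t"]); return p[:2]/p[2]
def crop(f,u,v,w,h,s,name):
    im=f["frame"][v:v+h,u:u+w,::-1]; cv2.imwrite(name,cv2.resize(im,None,fx=s,fy=s,interpolation=cv2.INTER_CUBIC))
E
python3 - <<'E'
from h import *
s=r.grab_frame("scene");d=r.grab_frame("side")
a=[]
for f,u,v in [(s,245,330),(s,390,160),(d,240,170),(d,335,345)]:
    im=f["frame"][v:v+60,u:u+50,::-1]; a.append(cv2.resize(im,None,fx=6,fy=6,interpolation=cv2.INTER_CUBIC)[:360,:])
cv2.imwrite("pics/v1.png",cv2.resize(np.hstack(a),None,fx=.66,fy=.66))
crop(s,230,170,160,160,4,"pics/c1.png")
E
```

```text
(no output)
```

View pics/v1.png

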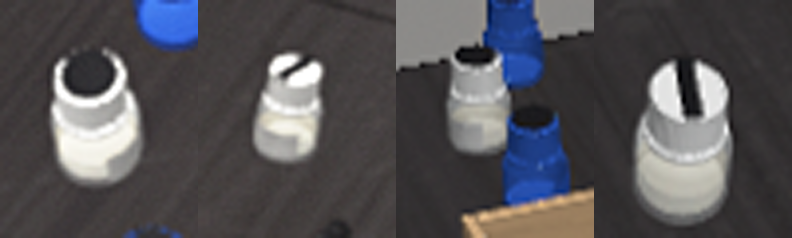

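View pics/c1.png

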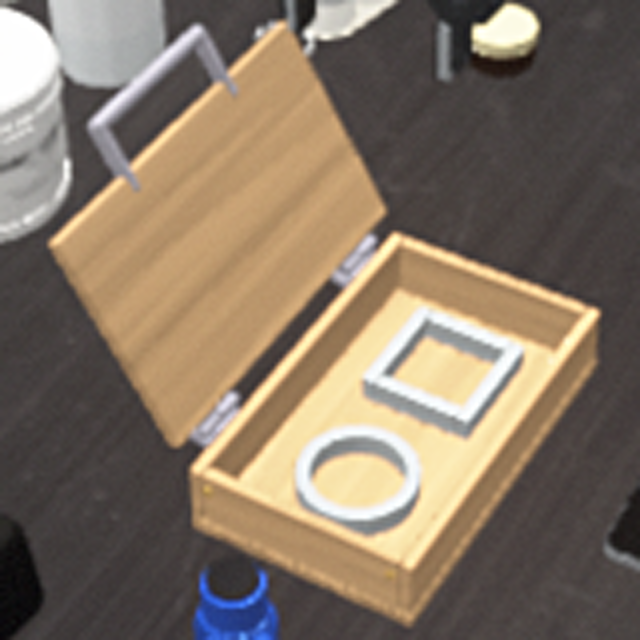

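```bash
python3 - <<'E'
from h import *
s=r.grab_frame("scene");d=r.grab_frame("side");w=r.grab_frame("wrist")
def blob(f,u,v,thr=70,R=14):
    g=f["frame"].max(2); u0,v0=int(u)-R,int(v)-R
    m=(g[v0:v0+2*R,u0:u0+2*R]<thr).astype(np.uint8)
    n,l,st,c=cv2.connectedComponentsWithStats(m,connectivity=8)
    k=l[R,R]
    ys,xs=np.nonzero(l==k); return c[k]+[u0,v0],st[k],k
for nm,a,b in [("disc",(268,348),(260,183)),("bar",(414,177),(359,367))]:
    A=blob(s,*a,100);B=blob(d,*b,100); print(nm,A,B)
    print(tri([(s,*A[0]),(d,*B[0])]), onz(s,*A[0],.071),onz(d,*B[0],.071))
# bar ends
for f,e in [(s,[(390+79/3.96,160+80/3.96),(390+114/3.96,160+57/3.96)]),(d,[(335+89/3.96,345+60/3.96),(335+100/3.96,345+115/3.96)])]:
    p=[onz(f,*x,.071) for x in e]; q=p[1]-p[0]; print(p,np.linalg.norm(q),np.degrees(np.arctan2(q[1],q[0])))
# nests in wrist
im=w["frame"].astype(int); hsv=cv2.cvtColor(w["frame"],cv2.COLOR_RGB2HSV)
m=((hsv[...,1]<40)&(hsv[...,2]>120)).astype(np.uint8); m[:, :200]=0;m[:,330:]=0;m[290:]=0
n,l,st,c=cv2.connectedComponentsWithStats(m)
for k in range(1,n):
    if st[k,4]>200:
        cs,_=cv2.findContours((l==k).astype(np.uint8),cv2.RETR_EXTERNAL,cv2.CHAIN_APPROX_NONE)
        print(st[k],cv2.minEnclosingCircle(cs[0]),cv2.minAreaRect(cs[0]))
print("wcam",-w["R"].T@w["t"])
crop(w,140,0,260,300,2,"pics/w1.png")
E
```

```text
disc (array([266.65085389, 344.16698292]), array([  0,   0,  28,  28, 527], dtype=int32), np.int32(1)) (array([259.71428571, 183.52380952]), array([ 9, 12, 10,  6, 42], dtype=int32), np.int32(2))
(array([0.49952241, 0.32781039, 0.07111664]), [array([0.4, 0.3]), array([ 0.3, -0.2])]) [0.50075779 0.32745759 0.071     ] [0.49837653 0.32725442 0.071     ]
bar (array([413.60110294, 173.76838235]), array([  0,   0,  28,  28, 544], dtype=int32), np.int32(1)) (array([359.15212528, 362.36689038]), array([  0,   0,  28,  28, 447], dtype=int32), np.int32(1))
(array([ 0.45323847, -0.35026974,  0.07660047]), [array([-0.3, -0.2]), array([-0.4,  0.3])]) [ 0.4545387  -0.35745112  0.071     ] [ 0.45678494 -0.3458719   0.071     ]
[array([ 0.45234309, -0.32417796,  0.071     ]), array([ 0.4406734 , -0.36151832,  0.071     ])] 0.0391214042587312 -107.35518984833831
[array([ 0.45638503, -0.34017513,  0.071     ]), array([ 0.44646218, -0.36975891,  0.071     ])] 0.031203568856695053 -108.54223181729486
[ 217   36   92   98 3300] ((262.90478515625, 84.81558990478516), 49.451576232910156) ((262.5, 84.5), (97.0, 91.0), 90.0)
[ 219  169   88   88 3523] ((261.5467529296875, 212.46595764160156), 60.11320114135742) ((261.84796142578125, 212.341064453125), (87.55615997314453, 85.77881622314453), 1.2730300426483154)
wcam [0.55077354 0.06552543 0.3744138 ]
```

View pics/w1.png

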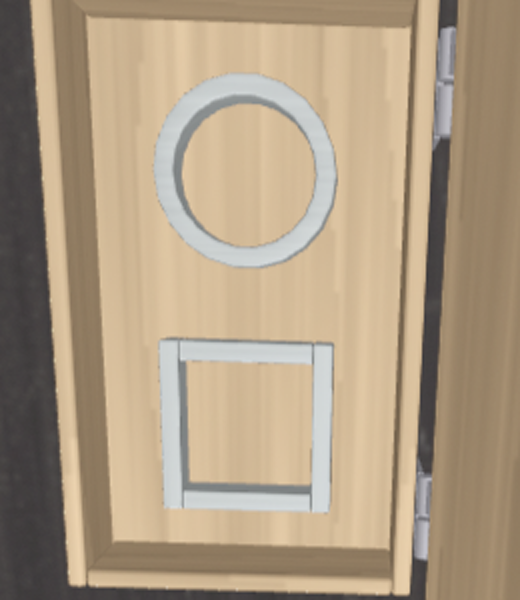

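```bash
python3 - <<'E'
from h import *
s=r.grab_frame("scene");d=r.grab_frame("side");w=r.grab_frame("wrist")
for nm,f,u,v in [("bl1 s",s,289,313),("bl2 s",s,222,368),("bl3 s",s,284,395),("bl side",d,225,180),("bl",d,268,169),("bl",d,274,201)]:
    print(nm,onz(f,u,v,.071).round(3))
W=lambda u,v,z:onz(w,140+u/2,v/2,z).round(4)
print("ring",[W(*p,.026) for p in [(153,170),(337,170),(245,72),(245,268)]], "inner",[W(*p,.026) for p in [(175,170),(316,170),(247,94),(247,247)]])
print("sq",[W(*p,.026) for p in [(160,337),(333,343),(330,512),(165,508)]])
print("case",[W(*p,.05) for p in [(70,585),(408,594),(33,0),(437,0)]])
# bar
for p in [(631,60),(640,60),(600,300)]: print(onz(w,*p,.213))
# scene/side triangulate bar bends
b1=(230+97/4,170+127/4);b2=(230+198/4,170+33/4)
print(onz(s,*b1,.213),onz(s,*b2,.213))
crop(d,300,130,130,150,4,"pics/d1.png")
crop(w,480,0,160,350,2,"pics/w2.png")
E
```

```text
bl1 s [0.503 0.238 0.071]
bl2 s [0.546 0.415 0.071]
bl3 s [0.411 0.408 0.071]
bl side [0.415 0.383 0.071]
bl [0.548 0.398 0.071]
bl [0.503 0.226 0.071]
ring [array([0.468 , 0.1075, 0.026 ]), array([0.5418, 0.1074, 0.026 ]), array([0.5062, 0.1432, 0.026 ]), array([0.5035, 0.0696, 0.026 ])] inner [array([0.4768, 0.1075, 0.026 ]), array([0.5334, 0.1075, 0.026 ]), array([0.5067, 0.1353, 0.026 ]), array([0.5046, 0.0779, 0.026 ])]
sq [array([0.4666, 0.0416, 0.026 ]), array([0.5396, 0.0391, 0.026 ]), array([ 0.5376, -0.0353,  0.026 ]), array([ 0.4641, -0.0334,  0.026 ])]
case [array([ 0.4274, -0.0607,  0.05  ]), array([ 0.5715, -0.0649,  0.05  ]), array([0.4348, 0.1611, 0.05  ]), array([0.5784, 0.161 , 0.05  ])]
[0.66480306 0.09343649 0.213     ]
[0.66809644 0.09343428 0.213     ]
[ 0.67021488 -0.00076993  0.213     ]
[0.66642217 0.10215807 0.213     ] [0.66372976 0.00165679 0.213     ]
```

View pics/d1.png

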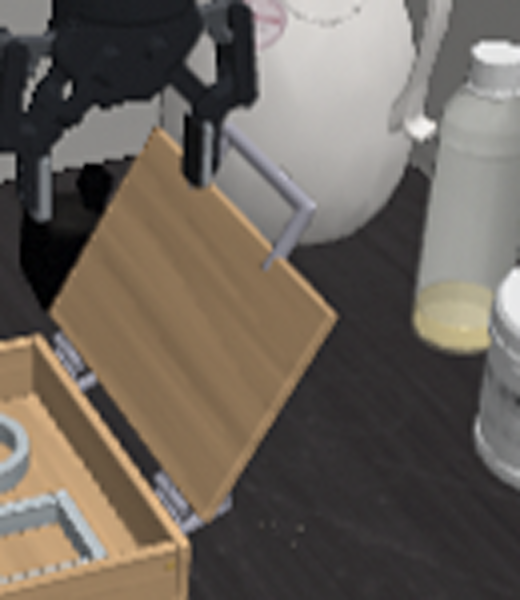

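Call:
drive_tool(commands=[-1, 41, -6, 0, 0, 0, 0, -1, 41, -6, 0, 0, 0, 0, -1, 41, -6, 0, 0, 0, 0, -1, 41, -6, 0, 0, 0, 0, -1, 41, -6, 0, 0, 0, 0, -1, 41, -6, 0, 0, 0, 0, -1, 41, -6, 0, 0, 0, 0, -1, 41, -6, 0, 0, 0, 0, -1, 0, 0, 0, 0, 0, 0])

```text
time: 1.68
tcp_pos: [0.5024, 0.3377, 0.2485]
eef_rot: [0.001, 0.708, 0.706, 0.001]
ft_force: [-0.2, 0.2, -0.5]
opening: 1.0
```

```bash
python3 - <<'E'
from h import *
w=r.grab_frame("wrist"); cv2.imwrite("pics/w3.png",w["frame"][:,:,::-1])
print(r.sense()["tcp_pos"],proj(w,[.4995,.3278,.071]))
E
```

```text
[0.50264431 0.33629291 0.24848375] [314.24203665 240.45463126]
```

View pics/w3.png

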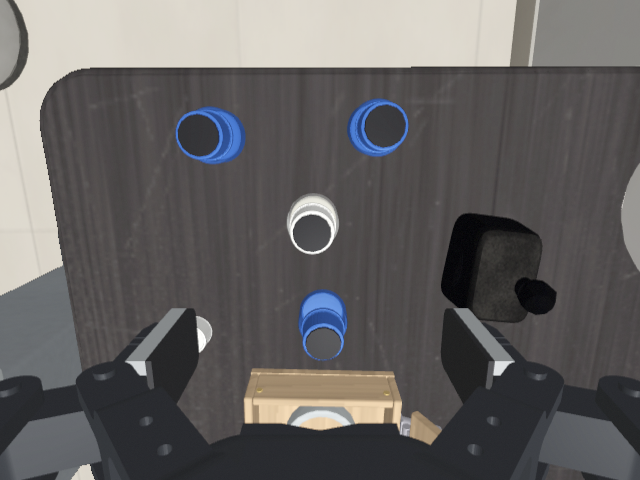

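```bash
python3 - <<'E'
from h import *
s=r.grab_frame("scene");d=r.grab_frame("side");w=r.grab_frame("wrist")
g=w["frame"].max(2)
m=(g[195:260,280:345]>130).astype(np.uint8)
cs,h=cv2.findContours(m,cv2.RETR_CCOMP,cv2.CHAIN_APPROX_NONE)
for c in cs:
    if len(c)>20: print(len(c),cv2.minEnclosingCircle(c)[0]+np.array([280,195]),cv2.minEnclosingCircle(c)[1],cv2.fitEllipse(c)[0]+np.array([280,195]))
print(onz(w,313,232.7,.071),tri([(s,268.2,348.4),(d,259.7,183.5),(w,313,232.7)]),tri([(s,268.2,348.4),(d,259.7,183.5)]),tri([(s,268.2,348.4),(w,313,232.7)]))
E
```

```text
156 [312.54745483 221.21870613] 29.06656265258789 [311.53232956 221.02611732]
108 [310.59684372 228.27693176] 19.869033813476562 [310.56977081 228.53887558]
[0.49922851 0.33067741 0.071     ] (array([0.49789174, 0.33086659, 0.06724538]), [array([-1.1, -1.3]), array([-0.5,  0.6]), array([-1.7, -1.3])]) (array([0.4971916 , 0.33174772, 0.06729233]), [array([-1.1, -0.9]), array([-0.8,  0.5])]) (array([0.49879548, 0.32726016, 0.0574481 ]), [array([-0.2,  0.1]), array([-0.3,  0.4])])
```

Call:
drive_tool(commands=[-1, -6, -4, 20, 0, 0, 0, -1, 0, 0, 40, 0, 0, 0, -1, 0, 0, 40, 0, 0, 0, -1, 0, 0, 38, 0, 0, 0, -1, 0, 0, 0, 0, 0, 0])

```text
time: 2.5
tcp_pos: [0.5031, 0.3218, 0.1095]
eef_rot: [0.002, 0.714, 0.701, 0.002]
ft_force: [0.4, 0.1, 0.5]
opening: 1.005
```

```bash
python3 - <<'E'
from h import *
w=r.grab_frame("wrist"); cv2.imwrite("pics/w4.png",w["frame"][:,:,::-1])
print(r.sense()["tcp_pos"],proj(w,[.4985,.3305,.071]))
E
```

```text
[0.50454041 0.32257729 0.11150871] [306.17516504 276.78469079]
```

View pics/w4.png

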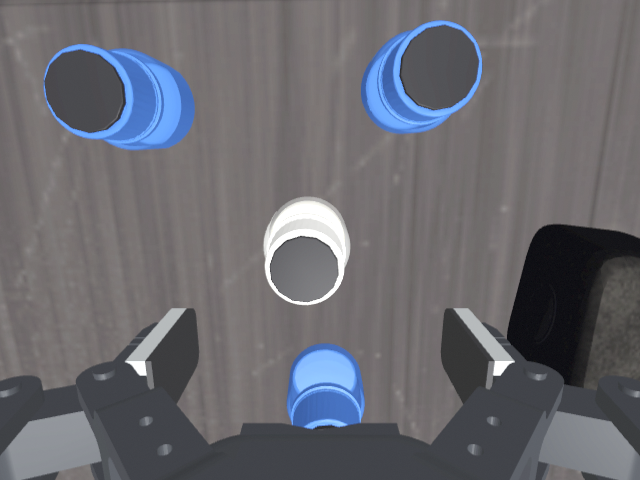

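Call:
drive_tool(commands=[-1, 11, -6, 10, 0, 0, 0, -1, 0, 0, 0, 0, 0, 0])

```text
time: 2.8
tcp_pos: [0.5008, 0.3348, 0.1043]
eef_rot: [0.004, 0.714, 0.7, 0.006]
ft_force: [-0.4, -0.6, 0.0]
opening: 1.001
```

```bash
python3 - <<'E'
from h import *
w=r.grab_frame("wrist"); 
print(r.sense()["tcp_pos"],proj(w,[.498,.334,.071]))
crop(w,220,200,200,150,4,"pics/w5.png")
E
```

```text
[0.50166116 0.33485899 0.10503165] [310.08833814 302.38647106]
```

View pics/w5.png

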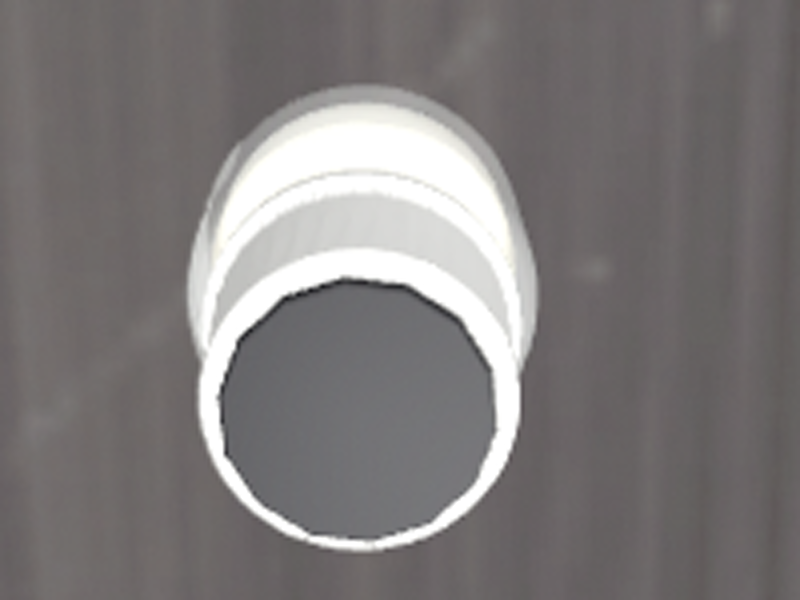

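```bash
cat >> h.py <<'E'
from scipy.spatial.transform import Rotation as Ro
def go(x,y,z,yaw=0):
    """yaw deg of tool y axis from world x (about world z)"""
    s=r.sense(); q=s["eef_rot"]; C=Ro.from_quat([q[1],q[2],q[3],q[0]])
    T=Ro.from_euler('z',yaw,degrees=True)*Ro.from_matrix(np.array([[0,1,0],[1,0,0],[0,0,-1]]).T)
    print("tcp",s["tcp_pos"].round(4),"d mm",(C.inv().apply(np.array([x,y,z])-s["tcp_pos"])*1000).round(1),"rot",(C.inv()*T).as_rotvec(degrees=True).round(2),"F",s["ft_force"].round(1),"open",round(s["opening"],3),"t",s["time"])
E
python3 -c "
from h import *
go(.498,.334,.064)"
```

```text
tcp [0.5017 0.3349 0.105 ] d mm [-1.1 -4.3 41. ] rot [ 0.91 -0.26 -1.13] F [1.  0.1 0.3] open 0.999 t 2.85
```

Call:
drive_tool(commands=[-1, 0, -5, 20, 0.9, -0.3, -1.1, -1, 0, -1, 20, 0, 0, 0, -1, 0, 0, 4, 0, 0, 0])

```text
time: 3.22
tcp_pos: [0.4964, 0.3359, 0.0601]
eef_rot: [0.0, 0.706, 0.708, 0.001]
ft_force: [0.2, -0.1, 0.2]
opening: 1.0
```

```bash
python3 -c "
from h import *
go(.498,.334,.064)"
```

```text
tcp [0.4964 0.3359 0.0601] d mm [-1.9  1.6 -3.9] rot [ 0.08 -0.01  0.14] F [ 0.2 -0.1  0.2] open 1.0 t 3.225
```

Call:
drive_tool(commands=[-1, -2, 2, -5, 0, 0, 0, -1, 0, 0, 0, 0, 0, 0, 1, 0, 0, 0, 0, 0, 0, 1, 0, 0, 0, 0, 0, 0, 1, 0, 0, 0, 0, 0, 0, 1, 0, 0, 0, 0, 0, 0, 1, 0, 0, 0, 0, 0, 0])

```text
time: 4.1
tcp_pos: [0.4993, 0.3341, 0.0669]
eef_rot: [0.001, 0.706, 0.708, 0.001]
ft_force: [0.5, -1.0, 0.2]
opening: 0.388
```

```bash
python3 -c "
from h import *
go(.498,.334,.064)"
```

```text
tcp [0.4993 0.3341 0.0669] d mm [-0.1 -1.3  2.9] rot [ 0.16 -0.05  0.17] F [ 0.5 -1.   0.2] open 0.388 t 4.1
```

Call:
drive_tool(commands=[1, 0, 0, -10, 0, 0, 0, 1, 0, 0, -30, 0, 0, 0, 1, 0, 0, -40, 0, 0, 0, 1, 0, 0, -40, 0, 0, 0, 1, 0, 0, 0, 0, 0, 0])

```text
time: 4.72
tcp_pos: [0.4986, 0.3339, 0.1917]
eef_rot: [0.001, 0.706, 0.708, 0.001]
ft_force: [-0.1, 0.6, -0.9]
opening: 0.385
```

```bash
python3 - <<'E'
from h import *
go(.505,.107,.19)
s=r.grab_frame("scene"); crop(s,150,220,220,200,3,"pics/s2.png")
E
```

```text
tcp [0.4986 0.3339 0.1917] d mm [-226.9    5.7    1.6] rot [ 0.12 -0.03  0.17] F [-0.1  0.6 -0.9] open 0.385 t 4.725
```

View pics/s2.png

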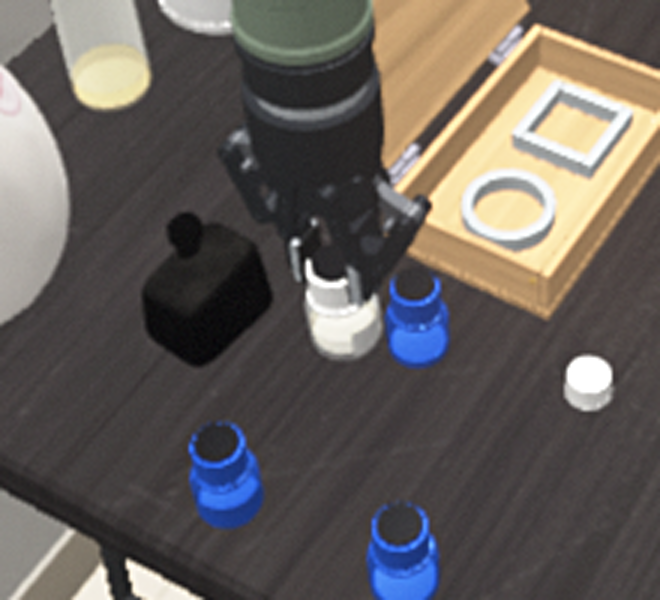

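Call:
drive_tool(commands=[1, -37, 1, 0, 0, 0, 0, 1, -37, 1, 0, 0, 0, 0, 1, -37, 1, 0, 0, 0, 0, 1, -37, 1, 0, 0, 0, 0, 1, -37, 1, 0, 0, 0, 0, 1, -37, 1, 0, 0, 0, 0, 1, 0, 0, 0, 0, 0, 0, 1, 0, 0, 0, 0, 0, 0])

```text
time: 5.78
tcp_pos: [0.4978, 0.1044, 0.1807]
eef_rot: [-0.005, 0.705, 0.709, -0.007]
ft_force: [0.6, 1.0, 0.2]
opening: 0.389
```

```bash
python3 - <<'E'
from h import *
go(.505,.107,.12)
w=r.grab_frame("wrist"); cv2.imwrite("pics/w6.png",w["frame"][:,:,::-1])
E
```

```text
tcp [0.4978 0.1044 0.1807] d mm [ 2.7  8.2 60.5] rot [-0.96  0.19  0.26] F [0.6 1.  0.2] open 0.389 t 5.775
```

View pics/w6.png

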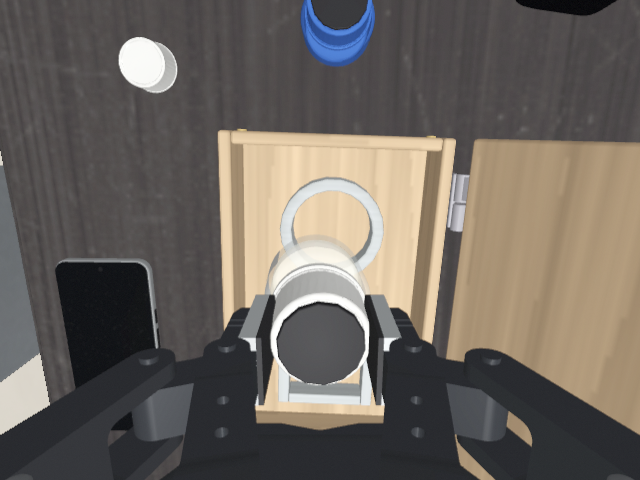

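```bash
python3 - <<'E'
from h import *
w=r.grab_frame("wrist"); 
for p in [(280,228),(383,228),(332,178)]: print(onz(w,*p,.026).round(4))
for p in [(219,132),(455,141)]: print("corner",onz(w,*p,.05).round(4))
t=r.sense()["tcp_pos"]
# vial outline widest: body
print("foot c pred",proj(w,t+[0,0,-.067]),"tag pred",proj(w,t+[0,0,.004]))
hsv=cv2.cvtColor(w["frame"],cv2.COLOR_RGB2HSV)
m=((hsv[...,1]<30)&(hsv[...,2]>130)).astype(np.uint8);m[:,:270]=0;m[:,395:]=0;m[:170]=0;m[262:]=0
n,l,st,c=cv2.connectedComponentsWithStats(m)
k=1+np.argmax(st[1:,4]);print(st[k])
cs,_=cv2.findContours((l==k).astype(np.uint8),cv2.RETR_EXTERNAL,cv2.CHAIN_APPROX_NONE)
c=cs[0][:,0];c=c[c[:,1]<240]
P=np.array([onz(w,u,v,.026)[:2] for u,v in c])
# fit circle with r=.037 on outer boundary
from scipy.optimize import least_squares
f=least_squares(lambda q:np.hypot(*(P-q[:2]).T)-q[2],[.505,.107,.037],loss='soft_l1',f_scale=.0005);print(f.x)
E
```

```text
[0.4678 0.1086 0.026 ]
[0.5405 0.1092 0.026 ]
[0.5042 0.1439 0.026 ]
corner [0.4345 0.1735 0.05  ]
corner [0.5783 0.1689 0.05  ]
foot c pred [320.74747619 273.42847019] tag pred [317.67387965 342.50391169]
[ 273  178  111   84 3753]
[0.50412512 0.10799002 0.0359691 ]
```

Call:
drive_tool(commands=[1, 3, 7, 20, -1, 0.2, 0.3, 1, 0, 0, 20, 0, 0, 0, 1, 0, 0, 18, 0, 0, 0, 1, 0, 0, 0, 0, 0, 0])

```text
time: 6.38
tcp_pos: [0.5048, 0.1123, 0.1211]
eef_rot: [0.001, 0.705, 0.71, 0.001]
ft_force: [0.1, 0.4, -0.1]
opening: 0.388
```

```bash
python3 - <<'E'
from h import *
go(.5035,.107,.076)
w=r.grab_frame("wrist"); cv2.imwrite("pics/w7.png",w["frame"][:,:,::-1])
E
```

```text
tcp [0.5048 0.1123 0.1211] d mm [-5.3 -1.5 45.1] rot [ 0.14 -0.05  0.41] F [ 0.1  0.4 -0.1] open 0.388 t 6.375
```

View pics/w7.png

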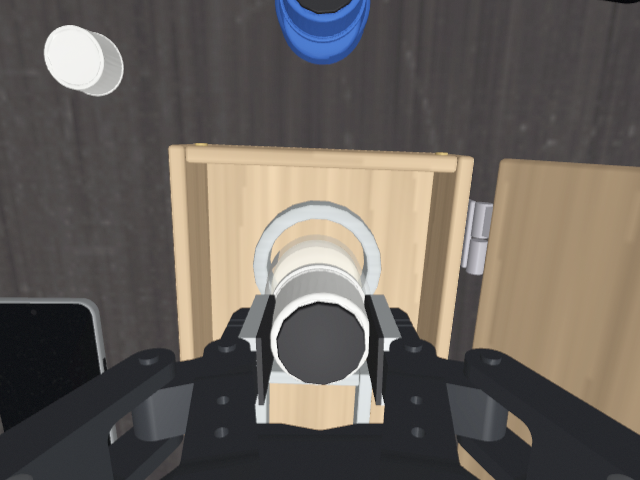

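Call:
drive_tool(commands=[1, -5, -1, 10, 0, 0, 0.4, 1, 0, 0, 12, 0, 0, 0, 1, 0, 0, 0, 0, 0, 0])

```text
time: 6.8
tcp_pos: [0.5057, 0.1077, 0.1]
eef_rot: [0.002, 0.707, 0.707, 0.003]
ft_force: [-0.1, -0.6, -1.1]
opening: 0.389
```

```bash
python3 - <<'E'
from h import *
go(.5035,.107,.076)
w=r.grab_frame("wrist"); cv2.imwrite("pics/w8.png",w["frame"][:,:,::-1])
E
```

```text
tcp [0.5057 0.1077 0.1   ] d mm [-0.7 -2.3 24. ] rot [ 0.37 -0.07  0.05] F [-0.1 -0.6 -1.1] open 0.389 t 6.8
```

View pics/w8.png

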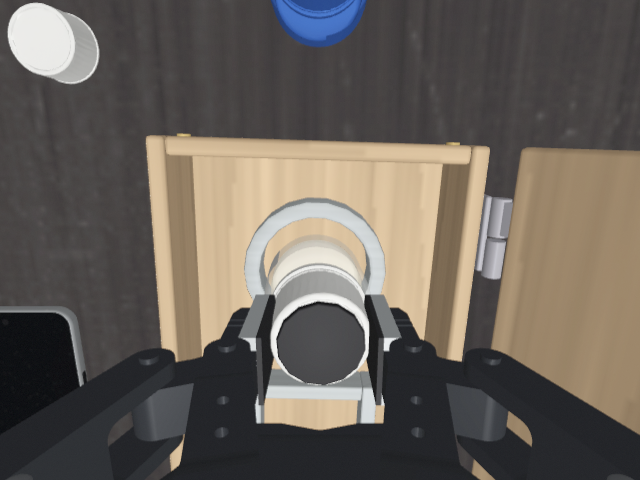

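```bash
python3 - <<'E'
from h import *
w=r.grab_frame("wrist")
for v in (234,237): print(onz(w,317,v,.033)-[0,.0225,0])
for v,z in ((198,.026),(216,.026)): print(onz(w,316,v,z))
print(onz(w,245,262,.026),onz(w,385,262,.026))
E
```

```text
[0.50597802 0.10591565 0.033     ]
[0.50597607 0.10440742 0.033     ]
[0.5055093  0.14509354 0.026     ]
[0.50549191 0.13605513 0.026     ]
[0.46883185 0.11204276 0.026     ] [0.54111069 0.11191782 0.026     ]
```

Call:
drive_tool(commands=[1, 2, -2, 5, 0.3, 0, 0, 1, 0, 0, 7, 0, 0, 0, 1, 0, 0, 6, 0, 0, 0, 1, 0, 0, 0, 0, 0, 0])

```text
time: 7.4
tcp_pos: [0.5047, 0.1099, 0.0819]
eef_rot: [0.001, 0.707, 0.707, 0.002]
ft_force: [0.2, 0.3, -0.4]
opening: 0.389
```

```bash
python3 - <<'E'
from h import *
go(.505,.109,.075)
E
```

```text
tcp [0.5047 0.1099 0.0819] d mm [-0.9  0.3  6.9] rot [ 0.18 -0.08  0.04] F [ 0.2  0.3 -0.4] open 0.389 t 7.4
```

Call:
drive_tool(commands=[1, -1, 0, 3, 0, 0, 0, 1, 0, 0, 3, 0, 0, 0, 1, 0, 0, 1, 0, 0, 0])

```text
time: 7.78
tcp_pos: [0.5049, 0.1088, 0.0748]
eef_rot: [0.001, 0.707, 0.707, 0.002]
ft_force: [-2.1, -0.7, 8.2]
opening: 0.384
```

```bash
python3 - <<'E'
from h import *
go(.505,.109,.075)
E
```

```text
tcp [0.5049 0.1088 0.0748] d mm [ 0.2  0.1 -0.2] rot [ 0.2  -0.08  0.04] F [-2.1 -0.7  8.2] open 0.384 t 7.775
```

Contact at 8 N at the expected height: seated. Opening gradually.

Call:
drive_tool(commands=[-0.1, 0, 0, 0, 0, 0, 0, -0.1, 0, 0, 0, 0, 0, 0, -0.5, 0, 0, 0, 0, 0, 0, -0.5, 0, 0, 0, 0, 0, 0, -1, 0, 0, 0, 0, 0, 0, -1, 0, 0, 0, 0, 0, 0, -1, 0, 0, -30, 0, 0, 0, -1, 0, 0, -50, 0, 0, 0, -1, 0, 0, -50, 0, 0, 0, -1, 0, 0, -20, 0, 0, 0])

```text
time: 9.02
tcp_pos: [0.5029, 0.1085, 0.2273]
eef_rot: [-0.001, 0.707, 0.707, 0.0]
ft_force: [0.9, -0.5, -0.8]
opening: 1.002
```

```bash
python3 - <<'E'
from h import *
go(.449,-.349,.23)
w=r.grab_frame("wrist"); cv2.imwrite("pics/w9.png",w["frame"][:,:,::-1])
E
```

```text
tcp [0.5029 0.1085 0.2273] d mm [-457.4  -54.2   -3.2] rot [-0.05 -0.07  0.03] F [ 0.9 -0.5 -0.8] open 1.002 t 9.025
```

View pics/w9.png

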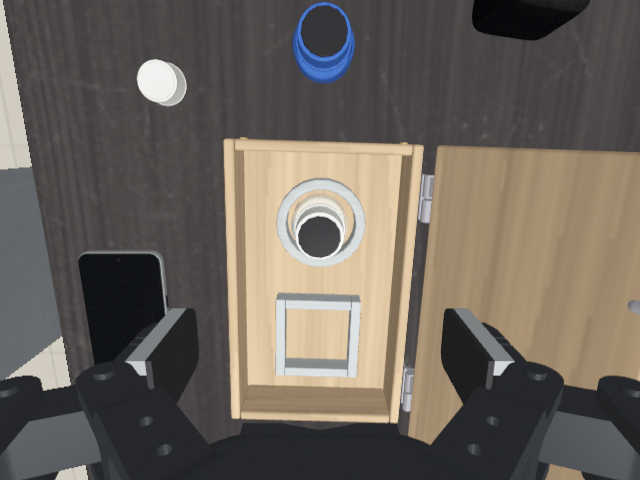

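Call:
drive_tool(commands=[-1, -45, -5, 0, 0, 0, 0, -1, -45, -5, 0, 0, 0, 0, -1, -45, -5, 0, 0, 0, 0, -1, -45, -5, 0, 0, 0, 0, -1, -45, -5, 0, 0, 0, 0, -1, -45, -5, 0, 0, 0, 0, -1, -45, -5, 0, 0, 0, 0, -1, -45, -5, 0, 0, 0, 0, -1, -45, -5, 0, 0, 0, 0, -1, -45, -5, 0, 0, 0, 0])

```text
time: 10.32
tcp_pos: [0.4526, -0.3512, 0.2211]
eef_rot: [-0.002, 0.704, 0.71, 0.002]
ft_force: [1.3, 0.7, -0.1]
opening: 1.001
```

Call:
drive_tool(commands=[-1, 0, 0, 0, 0, 0, 0, -1, 0, 0, 0, 0, 0, 0])

```text
time: 10.58
tcp_pos: [0.4513, -0.3533, 0.2188]
eef_rot: [-0.003, 0.706, 0.708, 0.002]
ft_force: [0.1, 0.3, 1.2]
opening: 0.998
```

```bash
python3 - <<'E'
from h import *
go(.449,-.349,.11)
w=r.grab_frame("wrist"); cv2.imwrite("pics/w10.png",w["frame"][:,:,::-1])
print(proj(w,[.449,-.349,.071]))
E
```

```text
tcp [ 0.4513 -0.3533  0.2188] d mm [  3.5  -2.  108.9] rot [-0.14 -0.42  0.2 ] F [0.1 0.3 1.2] open 0.998 t 10.575
[315.76089629 232.37052846]
```

View pics/w10.png

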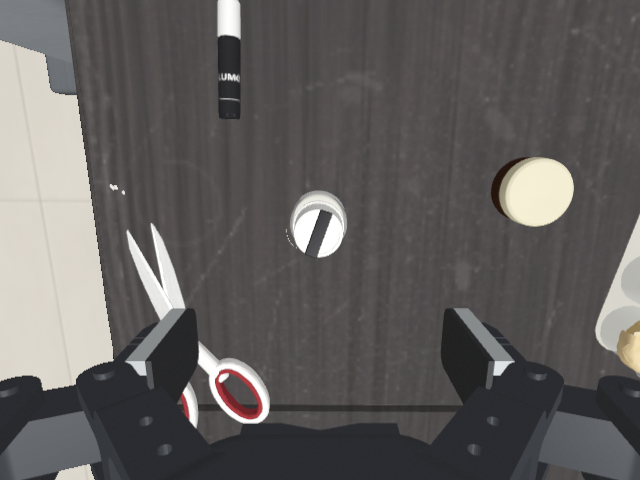

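Call:
drive_tool(commands=[-1, 4, 0, 30, 0, -0.4, 0, -1, 0, 0, 40, 0, 0, 0, -1, 0, 0, 38, 0, 0, 0, -1, 0, 0, 0, 0, 0, 0])

```text
time: 11.12
tcp_pos: [0.4528, -0.3438, 0.1095]
eef_rot: [-0.0, 0.703, 0.711, -0.001]
ft_force: [-0.5, -0.1, 0.4]
opening: 1.0
```

```bash
python3 - <<'E'
from h import *
go(.451,-.349,.065)
w=r.grab_frame("wrist"); cv2.imwrite("pics/w11.png",w["frame"][:,:,::-1])
print(proj(w,[.451,-.349,.071]))
E
```

```text
tcp [ 0.4528 -0.3438  0.1095] d mm [-5.2 -1.8 44.5] rot [-0.06  0.04  0.63] F [-0.5 -0.1  0.4] open 1.0 t 11.125
[313.63336459 306.61251835]
```

View pics/w11.png

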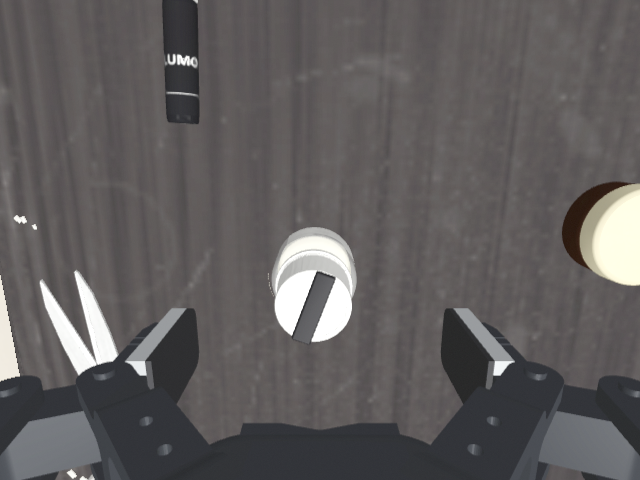

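Call:
drive_tool(commands=[-1, -5, -2, 20, 0, 0, 0.6, -1, 0, 0, 19, 0, 0, 0, -1, 0, 0, 0, 0, 0, 0])

```text
time: 11.55
tcp_pos: [0.4561, -0.3515, 0.0782]
eef_rot: [0.006, 0.706, 0.708, -0.0]
ft_force: [-0.4, 0.4, -0.8]
opening: 1.003
```

```bash
python3 - <<'E'
from h import *
go(.451,-.349,.066)
E
```

```text
tcp [ 0.4561 -0.3515  0.0782] d mm [ 2.7 -5.2 12.1] rot [0.46 0.54 0.18] F [-0.4  0.4 -0.8] open 1.003 t 11.55
```

Call:
drive_tool(commands=[-1, 3, -6, 9, 0.5, 0.5, 0, -1, 0, 0, 4, 0, 0, 0, -1, 0, 0, 0, 0, 0, 0])

```text
time: 11.92
tcp_pos: [0.4517, -0.3497, 0.0681]
eef_rot: [0.002, 0.706, 0.708, -0.001]
ft_force: [0.2, -1.1, 0.6]
opening: 0.994
```

```bash
python3 - <<'E'
from h import *
go(.451,-.349,.066)
E
```

```text
tcp [ 0.4517 -0.3497  0.0681] d mm [ 0.7 -0.7  2.1] rot [0.15 0.23 0.22] F [ 0.2 -1.1  0.6] open 0.994 t 11.925
```

Call:
drive_tool(commands=[-1, 0, -1, 3, 0, 0, 0, 1, 0, 0, 0, 0, 0, 0, 1, 0, 0, 0, 0, 0, 0, 1, 0, 0, 0, 0, 0, 0, 1, 0, 0, 0, 0, 0, 0, 1, 0, 0, 0, 0, 0, 0])

```text
time: 12.68
tcp_pos: [0.451, -0.3503, 0.0659]
eef_rot: [0.003, 0.706, 0.708, -0.001]
ft_force: [-0.2, -1.1, 0.1]
opening: 0.392
```

```bash
python3 - <<'E'
from h import *
go(.451,-.349,.2)
E
```

```text
tcp [ 0.451  -0.3503  0.0659] d mm [   0.6    0.5 -134.1] rot [0.2  0.3  0.21] F [-0.2 -1.1  0.1] open 0.392 t 12.675
```

Call:
drive_tool(commands=[1, 0, 0, -15, 0, 0, 0, 1, 0, 0, -40, 0, 0, 0, 1, 0, 0, -40, 0, 0, 0, 1, 0, 0, -40, 0, 0, 0, 1, 30, 4, 0, 0, 0, 0, 1, 40, 6, 0, 0, 0, 0, 1, 40, 6, 0, 0, 0, 0, 1, 40, 6, 0, 0, 0, 0, 1, 40, 6, 0, 0, 0, 0, 1, 0, 0, 0, 0, 0, 0])

```text
time: 13.92
tcp_pos: [0.4794, -0.155, 0.2133]
eef_rot: [0.007, 0.706, 0.708, 0.001]
ft_force: [0.6, -0.4, -1.1]
opening: 0.389
```

```bash
python3 - <<'E'
from h import *
go(.502,.003,.19)
E
```

```text
tcp [ 0.4794 -0.155   0.2133] d mm [158.2  22.6  22.1] rot [0.6  0.5  0.11] F [ 0.6 -0.4 -1.1] open 0.389 t 13.925
```

Call:
drive_tool(commands=[1, 38, 5, 3, 0.6, 0.5, 0, 1, 39, 5, 5, 0, 0, 0, 1, 39, 5, 5, 0, 0, 0, 1, 36, 5, 5, 0, 0, 0, 1, 0, 0, 0, 0, 0, 0, 1, 0, 0, 0, 0, 0, 0])

```text
time: 14.68
tcp_pos: [0.5024, -0.0038, 0.1989]
eef_rot: [0.004, 0.708, 0.706, 0.001]
ft_force: [-0.8, -0.4, -0.5]
opening: 0.385
```

```bash
python3 - <<'E'
from h import *
go(.502,.003,.12)
w=r.grab_frame("wrist"); cv2.imwrite("pics/w12.png",w["frame"][:,:,::-1])
E
```

```text
tcp [ 0.5024 -0.0038  0.1989] d mm [ 7.2 -1.  78.9] rot [ 0.37  0.26 -0.17] F [-0.8 -0.4 -0.5] open 0.385 t 14.675
```

View pics/w12.png

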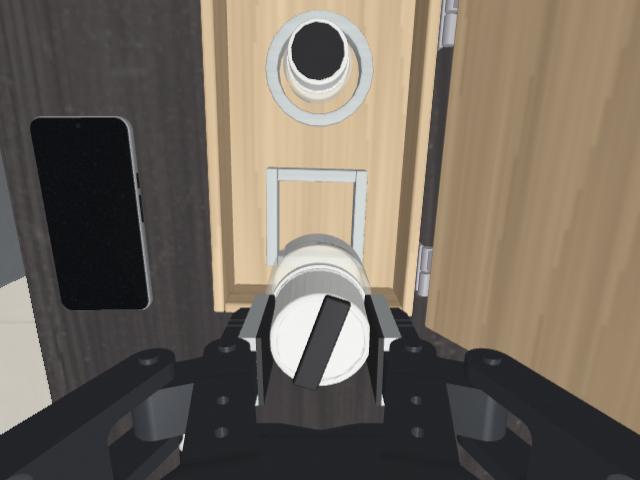

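```bash
python3 - <<'E'
from h import *
w=r.grab_frame("wrist")
a=onz(w,267,168,.026);b=onz(w,367,171,.026);print(a,b)
e=(b-a)[:2];e/=np.linalg.norm(e);print("ctr",(a+b)[:2]/2+.037*np.array([e[1],-e[0]]),np.degrees(np.arctan2(e[1],e[0])))
i1=onz(w,279,182,.026);i2=onz(w,354,183,.026);print((i1+i2)[:2]/2+.0285*np.array([e[1],-e[0]]))
t=r.sense()["tcp_pos"];print("tag pred",proj(w,t+[0,0,.005]))
E
```

```text
[0.46638821 0.040744   0.026     ] [0.53883444 0.03828346 0.026     ]
ctr [0.5013554  0.00253505] -1.9452247846242747
[0.5011902  0.00168032]
tag pred [317.11676215 344.80794727]
```

Call:
drive_tool(commands=[1, 7, -2, 20, 0.3, 0.3, -0.2, 1, 0, 0, 38, 0, 0, 0, 1, 0, 0, 35, 0, 0, 0, 1, 0, 0, 0, 0, 0, 0])

```text
time: 15.28
tcp_pos: [0.5025, -0.002, 0.1056]
eef_rot: [0.002, 0.71, 0.704, 0.002]
ft_force: [0.0, -0.8, 0.7]
opening: 0.388
```

```bash
python3 - <<'E'
from h import *
go(.5005,.0025,.074)
w=r.grab_frame("wrist"); cv2.imwrite("pics/w13.png",w["frame"][:,:,::-1])
E
```

```text
tcp [ 0.5025 -0.002   0.1056] d mm [ 4.5 -2.2 31.6] rot [ 0.3   0.03 -0.45] F [ 0.  -0.8  0.7] open 0.388 t 15.275
```

View pics/w13.png

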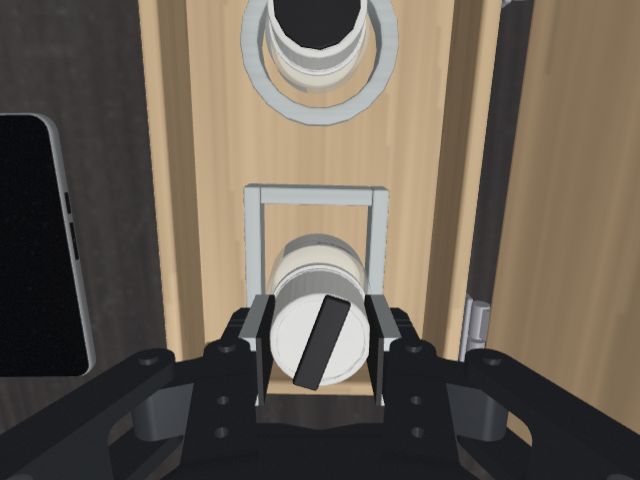

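Call:
drive_tool(commands=[1, 5, -2, 3, 0.3, 0, -0.4, 1, 0, 0, 0, 0, 0, 0, 1, 0, 0, 7, 0, 0, 0, 1, 0, 0, 7, 0, 0, 0, 1, 0, 0, 0, 0, 0, 0])

```text
time: 15.95
tcp_pos: [0.505, 0.0022, 0.0932]
eef_rot: [0.004, 0.707, 0.707, 0.003]
ft_force: [-0.6, -0.2, -0.5]
opening: 0.387
```

```bash
python3 - <<'E'
from h import *
go(.5005,.0025,.074)
w=r.grab_frame("wrist"); cv2.imwrite("pics/w14.png",w["frame"][:,:,::-1])
E
```

```text
tcp [0.505  0.0022 0.0932] d mm [ 0.3 -4.6 19.2] rot [ 0.55  0.12 -0.06] F [-0.6 -0.2 -0.5] open 0.387 t 15.95
```

View pics/w14.png

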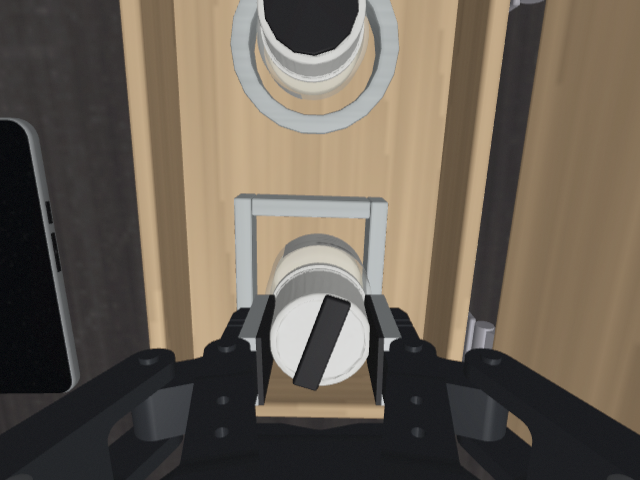

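Call:
drive_tool(commands=[1, 0, -5, -2, 0.5, 0, 0, 1, 0, -1, 0, 0, 0, 0, 1, 0, -1, 6, 0, 0, 0, 1, 0, 0, 0, 0, 0, 0])

```text
time: 16.5
tcp_pos: [0.4976, 0.0022, 0.0893]
eef_rot: [0.001, 0.707, 0.707, -0.001]
ft_force: [-0.6, -0.8, -0.2]
opening: 0.387
```

```bash
python3 - <<'E'
from h import *
go(.5005,.0025,.074)
w=r.grab_frame("wrist"); crop(w,160,130,300,260,2.5,"pics/w15.png")
E
```

```text
tcp [0.4976 0.0022 0.0893] d mm [ 0.3  2.9 15.3] rot [ 0.03  0.12 -0.06] F [-0.6 -0.8 -0.2] open 0.387 t 16.5
```

View pics/w15.png

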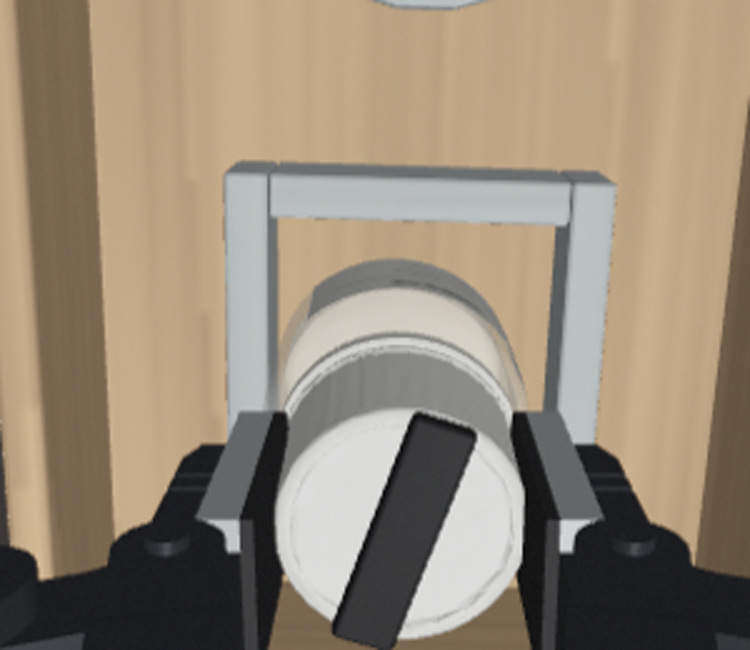

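Call:
drive_tool(commands=[1, 0, 3, 0, 0, 0, 0, 1, 0, 0, 5, 0, 0, 0, 1, 0, 0, 5, 0, 0, 0, 1, 0, 0, 0, 0, 0, 0])

```text
time: 17.05
tcp_pos: [0.5013, 0.0021, 0.0788]
eef_rot: [0.001, 0.707, 0.707, -0.0]
ft_force: [0.4, 0.0, -0.9]
opening: 0.392
```

```bash
python3 - <<'E'
from h import *
go(.5005,.0025,.074)
w=r.grab_frame("wrist"); crop(w,160,130,300,260,2.5,"pics/w16.png")
E
```

```text
tcp [0.5013 0.0021 0.0788] d mm [ 0.4 -0.8  4.8] rot [ 0.08  0.13 -0.06] F [ 0.4  0.  -0.9] open 0.392 t 17.05
```

View pics/w16.png

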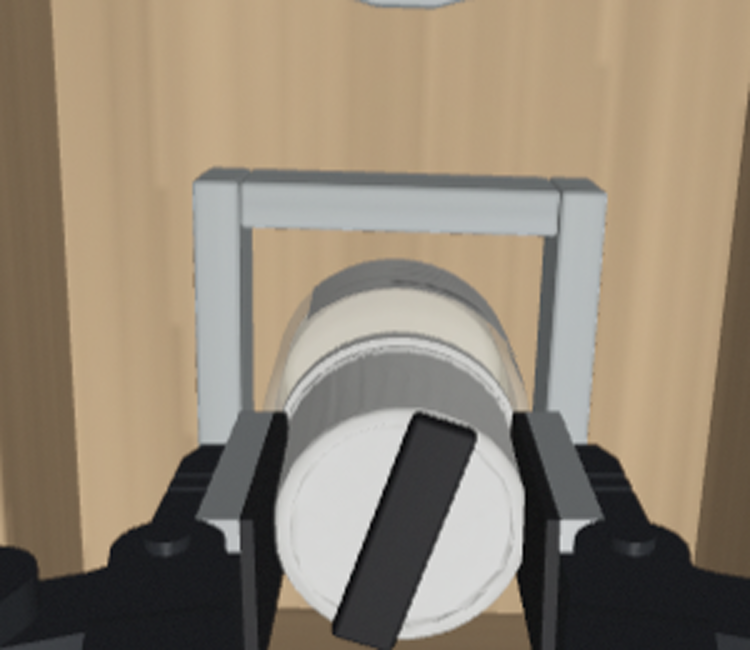

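Well centred (well 244–550, vial at about 400). Final descent.

Call:
drive_tool(commands=[1, 0, -1, 3, 0, 0, 0, 1, 0, 0, 2, 0, 0, 0, 1, 0, 0, 1, 0, 0, 0])

```text
time: 17.48
tcp_pos: [0.5005, 0.0021, 0.0736]
eef_rot: [0.002, 0.707, 0.707, -0.0]
ft_force: [-5.0, 0.3, 17.2]
opening: 0.39
```

```bash
python3 - <<'E'
from h import *
go(.5005,.0025,.074)
E
```

```text
tcp [0.5005 0.0021 0.0736] d mm [ 0.4 -0.  -0.4] rot [ 0.12  0.14 -0.05] F [-5.   0.3 17.2] open 0.39 t 17.475
```

Call:
drive_tool(commands=[-0.1, 0, 0, 0, 0, 0, 0, -0.1, 0, 0, 0, 0, 0, 0, -0.5, 0, 0, 0, 0, 0, 0, -1, 0, 0, 0, 0, 0, 0, -1, 0, 0, 0, 0, 0, 0, -1, 0, 0, -30, 0, 0, 0, -1, 0, 0, -50, 0, 0, 0, -1, 0, 0, -50, 0, 0, 0, -1, 0, 0, -50, 0, 0, 0, -1, 0, 0, -50, 0, 0, 0])

```text
time: 18.73
tcp_pos: [0.4972, 0.0029, 0.3059]
eef_rot: [-0.002, 0.708, 0.707, -0.003]
ft_force: [1.2, -0.1, -0.2]
opening: 0.999
```

```bash
python3 - <<'E'
from h import *
go(.62,.051,.30)
w=r.grab_frame("wrist"); cv2.imwrite("pics/w17.png",w["frame"][:,:,::-1])
E
```

```text
tcp [0.4972 0.0029 0.3059] d mm [ 48.2 122.8   5. ] rot [-0.42  0.06 -0.07] F [ 1.2 -0.1 -0.2] open 0.999 t 18.725
```

View pics/w17.png

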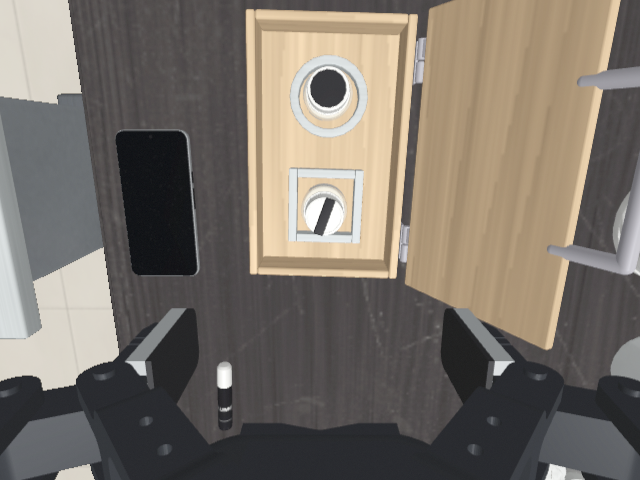

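Call:
drive_tool(commands=[-1, 12, 40, -5, -0.4, 0, 1.8, -1, 12, 43, -5, 0, 0, 0, -1, 12, 43, -5, 0, 0, 0, -1, 12, 43, -5, 0, 0, 0, -1, 0, 0, 0, 0, 0, 0, -1, 0, 0, 0, 0, 0, 0])

```text
time: 19.52
tcp_pos: [0.6745, 0.0472, 0.3352]
eef_rot: [0.006, 0.719, 0.695, 0.003]
ft_force: [-1.0, 0.7, 0.1]
opening: 0.999
```

```bash
python3 - <<'E'
from h import *
go(.667,.051,.30,-1.8)
w=r.grab_frame("wrist"); cv2.imwrite("pics/w18.png",w["frame"][:,:,::-1])
print(proj(w,[.667,.051,.213]))
E
```

```text
tcp [0.6745 0.0472 0.3352] d mm [ 3.7 -8.1 35.1] rot [ 0.71  0.18 -0.17] F [-1.   0.7  0.1] open 0.999 t 19.525
[303.90097473 240.29231369]
```

View pics/w18.png

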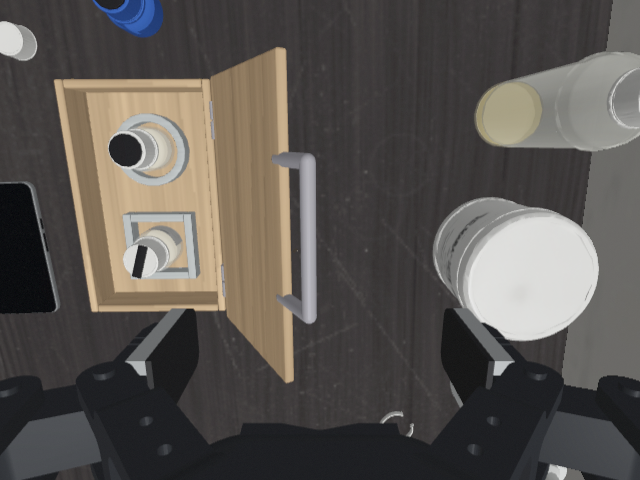

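Call:
drive_tool(commands=[-0.3, 4, -5, 25, 0.7, 0.2, -0.2, -0.3, 0, 0, 30, 0, 0, 0, -0.3, 0, 0, 25, 0, 0, 0, -0.3, 0, 0, 0, 0, 0, 0])

```text
time: 20.08
tcp_pos: [0.6652, 0.05, 0.2561]
eef_rot: [0.0, 0.719, 0.695, 0.001]
ft_force: [0.3, -0.2, 0.5]
opening: 0.647
```

```bash
python3 - <<'E'
from h import *
go(.670,.051,.216,-1.8)
w=r.grab_frame("wrist"); cv2.imwrite("pics/w19.png",w["frame"][:,:,::-1])
print(proj(w,[.670,.051,.213]),w["R"].tolist(),w["t"].tolist())
E
```

```text
tcp [0.6652 0.05   0.2561] d mm [ 1.2  4.7 40.1] rot [ 0.08 -0.01 -0.08] F [ 0.3 -0.2  0.5] open 0.647 t 20.075
[328.52038183 289.1561892 ] [[0.9994430564601324, -0.033363731391914155, 0.0006620583344335709], [-0.03240257720121521, -0.9655254462960073, 0.25828411787335404], [-0.007978087762696097, -0.25816172059874704, -0.9660687740182612]] [-0.6640210947309313, 0.034298567530529615, 0.40463905194823685]
```

View pics/w19.png

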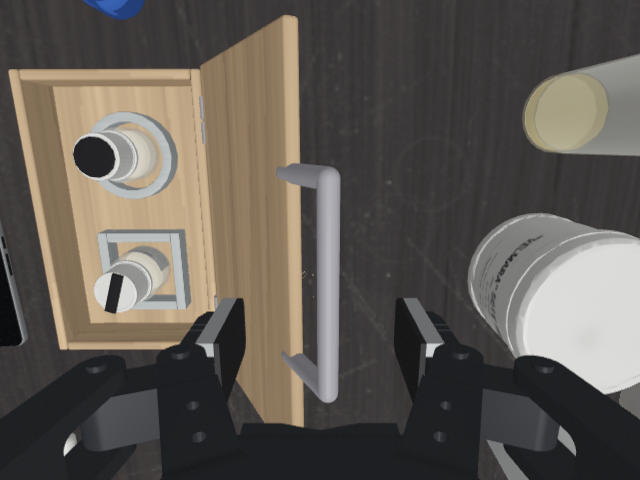

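Call:
drive_tool(commands=[-0.3, 1, 5, 10, 0, 0, 0, -0.3, 0, 0, 14, 0, 0, 0, -0.3, 0, 0, 10, 0, 0, 0, -0.3, 0, 0, 0, 0, 0, 0])

```text
time: 20.62
tcp_pos: [0.6726, 0.0506, 0.225]
eef_rot: [0.003, 0.719, 0.695, 0.003]
ft_force: [-0.4, 0.4, -0.4]
opening: 0.648
```

```bash
python3 - <<'E'
from h import *
go(.670,.051,.216,-1.8)
w=r.grab_frame("wrist"); cv2.imwrite("pics/w20.png",w["frame"][:,:,::-1])
print(proj(w,[.670,.051,.213]))
E
```

```text
tcp [0.6726 0.0506 0.225 ] d mm [ 0.4 -2.7  8.9] rot [ 0.5  -0.01 -0.1 ] F [-0.4  0.4 -0.4] open 0.648 t 20.625
[310.13169027 321.33004574]
```

View pics/w20.png

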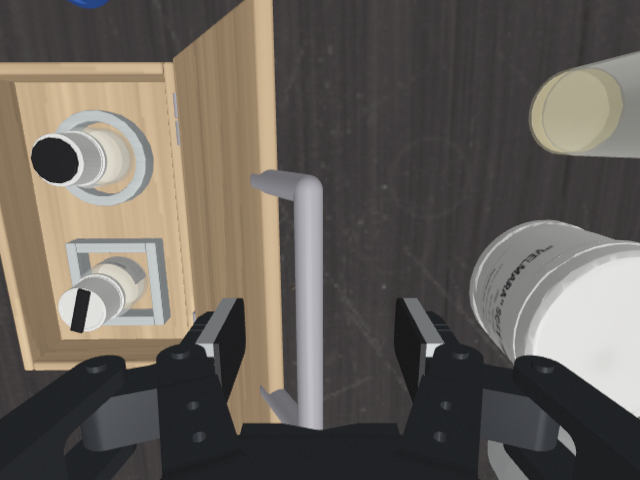

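Call:
drive_tool(commands=[-0.3, 0, -3, 8, 0.5, 0, 0, -0.3, 0, 0, 0, 0, 0, 0])

```text
time: 20.92
tcp_pos: [0.6699, 0.0507, 0.2173]
eef_rot: [0.0, 0.719, 0.695, 0.0]
ft_force: [0.1, -0.2, 0.1]
opening: 0.654
```

```bash
python3 - <<'E'
from h import *
go(.670,.051,.216,-1.8)
w=r.grab_frame("wrist"); cv2.imwrite("pics/w21.png",w["frame"][:,:,::-1])
E
```

```text
tcp [0.6699 0.0507 0.2173] d mm [0.3 0.  1.3] rot [ 0.03 -0.01 -0.1 ] F [ 0.1 -0.2  0.1] open 0.654 t 20.925
```

View pics/w21.png

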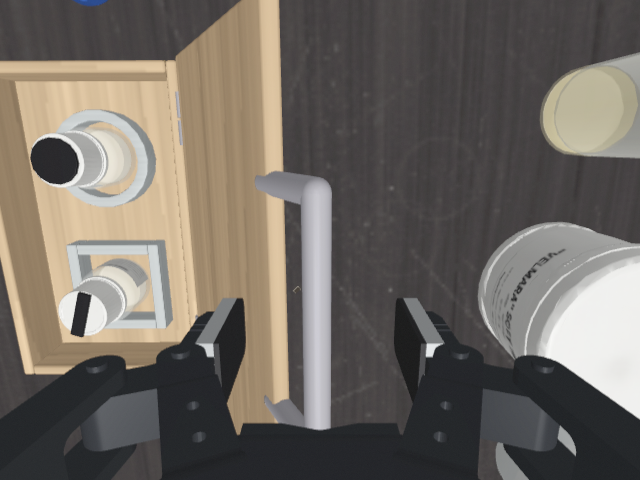

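Call:
drive_tool(commands=[0.3, 0, 0, 1, 0, 0, 0, 0.5, 0, 0, 0, 0, 0, 0, 0.6, 0, 0, 0, 0, 0, 0, 0.7, 0, 0, 0, 0, 0, 0])

```text
time: 21.48
tcp_pos: [0.6704, 0.0507, 0.2175]
eef_rot: [0.001, 0.719, 0.695, 0.001]
ft_force: [-2.2, 0.4, -0.5]
opening: 0.151
```

```bash
python3 - <<'E'
from h import *
go(.670,.051,.216,-1.8)
E
```

```text
tcp [0.6704 0.0507 0.2175] d mm [ 0.3 -0.4  1.5] rot [ 0.13 -0.01 -0.09] F [-2.2  0.4 -0.5] open 0.151 t 21.475
```

Call:
drive_tool(commands=[1, 0, 0, 0, 0, 0, 0, 1, 0, 0, 0, 0, 0, 0, 1, 0, 0, 0, 0, 0, 0])

```text
time: 21.85
tcp_pos: [0.6689, 0.0507, 0.2177]
eef_rot: [-0.0, 0.719, 0.695, -0.0]
ft_force: [-1.3, -0.4, 0.3]
opening: 0.088
```

```bash
python3 - <<'E'
from h import *
go(.670,.051,.216,-1.8)
d=r.grab_frame("side"); crop(d,280,100,180,150,4,"pics/d2.png")
E
```

```text
tcp [0.6689 0.0507 0.2177] d mm [0.3 1.1 1.7] rot [-0.02  0.   -0.08] F [-1.3 -0.4  0.3] open 0.088 t 21.85
```

View pics/d2.png

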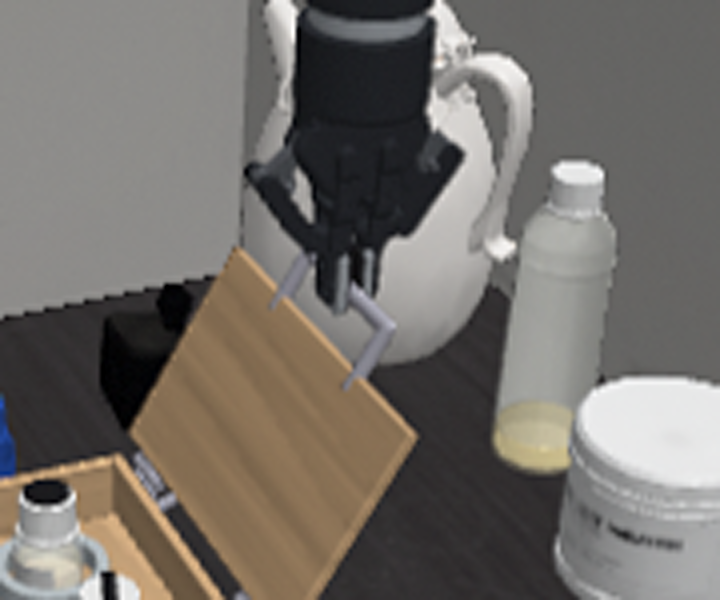

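Call:
drive_tool(commands=[1, 0, -2, -1, 0, 0, 0, 1, 0, -3.5, -2, 0, 0, 0, 1, 0, -4, -2, 0, 0, 0, 1, 0, -4, -2, 0, 0, 0, 1, 0, -2, -1, 0, 0, 0])

```text
time: 22.52
tcp_pos: [0.6539, 0.0512, 0.2255]
eef_rot: [0.001, 0.719, 0.695, 0.001]
ft_force: [1.0, 1.1, -4.0]
opening: 0.087
```

```bash
cat >> h.py <<'E'
def arc(hx=.579,hz=.062,phi=0):
    s=r.sense();p=s["tcp_pos"];a=np.degrees(np.arctan2(p[0]-hx,p[2]-hz));print("phi",round(a,2),"rad",round(np.hypot(p[0]-hx,p[2]-hz),4))
    t=np.radians(phi);go(hx+.18*np.sin(t),.051+.0,hz+.18*np.cos(t),-1.8)
E
python3 -c "
from h import *
arc()"
```

```text
phi 24.61 rad 0.1798
tcp [0.6539 0.0512 0.2255] d mm [ -2.7 -74.8 -16.7] rot [ 0.12  0.   -0.09] F [ 1.   1.1 -4. ] open 0.087 t 22.525
```

Call:
drive_tool(commands=[1, 0, -4, -1.7, 0, 0, 0, 1, 0, -4.2, -1.7, 0, 0, 0, 1, 0, -4.2, -1.6, 0, 0, 0, 1, 0, -4.2, -1.5, 0, 0, 0, 1, 0, -4.2, -1.4, 0, 0, 0])

```text
time: 23.15
tcp_pos: [0.6323, 0.0519, 0.2343]
eef_rot: [0.001, 0.719, 0.695, 0.001]
ft_force: [2.2, -0.7, -3.7]
opening: 0.085
```

```bash
python3 -c "
from h import *
arc()"
```

```text
phi 17.19 rad 0.1803
tcp [0.6323 0.0519 0.2343] d mm [ -2.6 -53.2  -7.9] rot [ 0.22  0.   -0.09] F [ 2.2 -0.7 -3.7] open 0.085 t 23.15
```

Call:
drive_tool(commands=[1, 0, -4.3, -1.2, 0.1, 0, 0, 1, 0, -4.3, -1.1, 0, 0, 0, 1, 0, -4.3, -1, 0, 0, 0, 1, 0, -4.3, -0.9, 0, 0, 0, 1, 0, -4.3, -0.8, 0, 0, 0])

```text
time: 23.78
tcp_pos: [0.61, 0.0525, 0.2401]
eef_rot: [0.001, 0.719, 0.695, 0.001]
ft_force: [2.4, 0.2, -3.8]
opening: 0.089
```

```bash
python3 -c "
from h import *
arc()"
```

```text
phi 9.88 rad 0.1808
tcp [0.61   0.0525 0.2401] d mm [ -2.6 -31.   -2. ] rot [ 0.23  0.01 -0.09] F [ 2.4  0.2 -3.8] open 0.089 t 23.775
```

Call:
drive_tool(commands=[1, 0, -3.5, -0.6, 0.2, 0, 0, 1, 0, -3.5, -0.5, 0, 0, 0, 1, 0, -3.5, -0.4, 0, 0, 0, 1, 0, -3.5, -0.3, 0, 0, 0, 1, 0, -2, 0, 0, 0, 0])

```text
time: 24.4
tcp_pos: [0.5933, 0.053, 0.2427]
eef_rot: [0.001, 0.719, 0.695, 0.001]
ft_force: [2.4, -0.3, -1.2]
opening: 0.088
```

```bash
python3 - <<'E'
from h import *
arc()
s=r.sense()["tcp_pos"]
P=np.array([(.6689,.2177),(.6539,.2255),(.6323,.2343),(.6100,.2401),(s[0],s[2])])
from scipy.optimize import least_squares
f=least_squares(lambda q:np.hypot(P[:,0]-q[0],P[:,1]-q[1])-.18,[.58,.06]);print(f.x,f.fun*1000)
s=r.grab_frame("scene");crop(s,200,100,200,200,3,"pics/s3.png")
d=r.grab_frame("side"); crop(d,250,100,180,190,3,"pics/d3.png")
E
```

```text
phi 4.52 rad 0.1812
tcp [0.5933 0.053  0.2427] d mm [ -2.5 -14.2   0.7] rot [ 0.1   0.01 -0.09] F [ 2.4 -0.3 -1.2] open 0.088 t 24.4
[0.57590426 0.06341809] [ 0.14193432 -0.12815106 -0.05248653 -0.05829373  0.10147092]
```

View pics/s3.png

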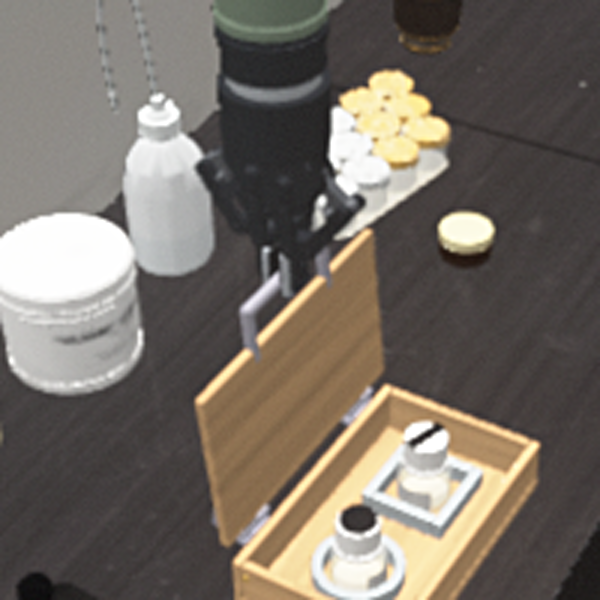

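View pics/d3.png

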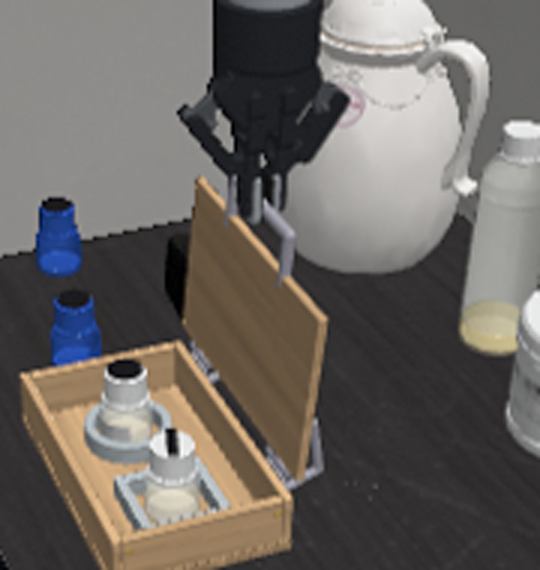

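Call:
drive_tool(commands=[1, 0, -3, -0.2, 0, 0, 0, 1, 0, -3, -0.2, 0, 0, 0, 1, 0, -3, -0.1, 0, 0, 0, 1, 0, -3, 0, 0, 0, 0, 1, 0, -1.5, 0, 0, 0, 0, 1, 0, 0, 0, 0, 0, 0])

```text
time: 25.25
tcp_pos: [0.5787, 0.0535, 0.2437]
eef_rot: [0.001, 0.719, 0.695, 0.0]
ft_force: [1.1, 0.1, 0.4]
opening: 0.086
```

```bash
python3 - <<'E'
from h import *
arc()
s=r.grab_frame("scene");crop(s,240,160,130,140,5,"pics/s4.png")
d=r.grab_frame("side"); crop(d,300,140,70,140,5,"pics/d4.png")
E
```

```text
phi -0.1 rad 0.1817
tcp [0.5787 0.0535 0.2437] d mm [-2.5  0.4  1.7] rot [ 0.1   0.02 -0.09] F [1.1 0.1 0.4] open 0.086 t 25.25
```

View pics/s4.png

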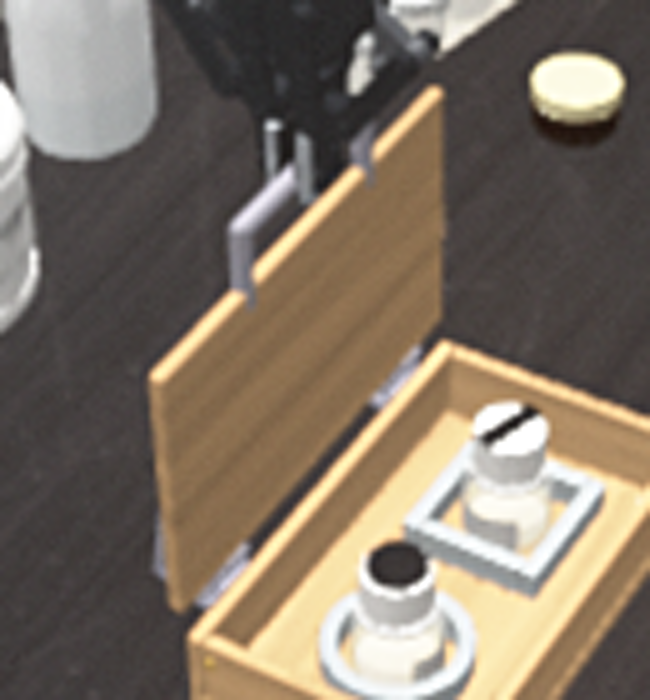

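View pics/d4.png

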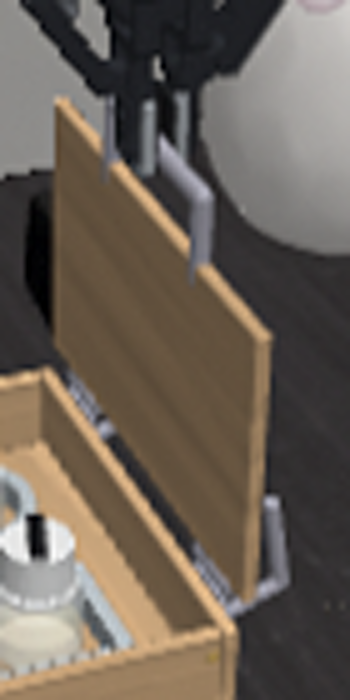

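```bash
python3 - <<'E'
from h import *
s=r.grab_frame("scene");d=r.grab_frame("side")
c=np.cos(np.radians(1.8));sn=np.sin(np.radians(1.8))
for hx,phi in [(.579,0),(.579,2),(.579,-2)]:
  t=np.radians(phi)
  def P(y,l): 
    a=-.004*np.cos(t)+l*np.sin(t); z=.057+l*np.cos(t)+.004*np.sin(t)
    return np.array([hx+a*c+y*sn, .0535-a*sn+y*c, z])
  print(phi,"scene y+",[((proj(s,P(.118,l))-[240,160])*5).round() for l in(.149,.007)],"y-",[((proj(s,P(-.118,l))-[240,160])*5).round() for l in(.149,.007)])
  print("  side y-",[((proj(d,P(-.118,l))-[300,140])*5).round() for l in(.149,.007)],"y+",[((proj(d,P(.118,l))-[300,140])*5).round() for l in(.149,.007)])
E
```

```text
0 scene y+ [array([156., 378.]), array([178., 611.])] y- [array([440.,  85.]), array([439., 315.])]
  side y- [array([247., 333.]), array([231., 599.])] y+ [array([43., 92.]), array([ 42., 338.])]
2 scene y+ [array([145., 373.]), array([177., 611.])] y- [array([431.,  82.]), array([438., 314.])]
  side y- [array([258., 331.]), array([232., 599.])] y+ [array([53., 90.]), array([ 43., 337.])]
-2 scene y+ [array([166., 382.]), array([178., 612.])] y- [array([450.,  89.]), array([439., 315.])]
  side y- [array([235., 336.]), array([230., 599.])] y+ [array([33., 94.]), array([ 42., 338.])]
```

Call:
drive_tool(commands=[1, 0, 0, 0, 0, 0, 0, 1, 0, 0, 0, 0, 0, 0, 1, 0, 0, 0, 0, 0, 0, 1, 0, 0, 0, 0, 0, 0])

```text
time: 25.95
tcp_pos: [0.5788, 0.0535, 0.2437]
eef_rot: [0.001, 0.719, 0.695, 0.0]
ft_force: [1.1, 0.2, 2.3]
opening: 0.086
```

```bash
python3 - <<'E'
from h import *
arc()
print(abs(r.sense()["qvel"]).max())
for n in ["scene","side"]: 
    f=r.grab_frame(n); cv2.imwrite(f"pics/{n}9.png",f["frame"][:,:,::-1])
E
```

```text
phi -0.05 rad 0.1817
tcp [0.5788 0.0535 0.2437] d mm [-2.5  0.2  1.7] rot [ 0.08  0.02 -0.09] F [1.1 0.2 2.3] open 0.086 t 25.95
0.002154036734977923
```

View pics/scene9.png

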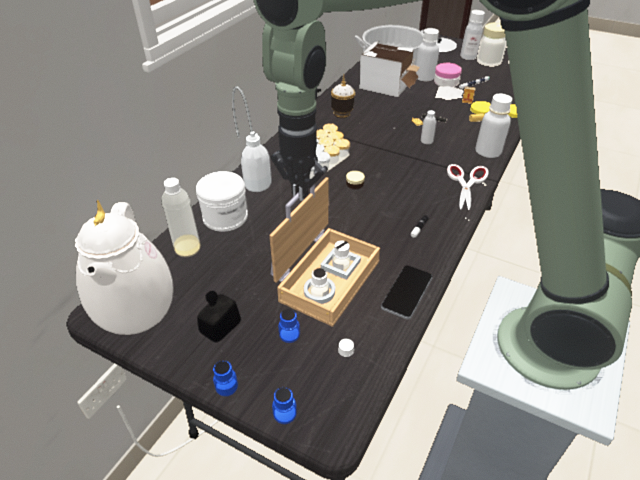

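View pics/side9.png

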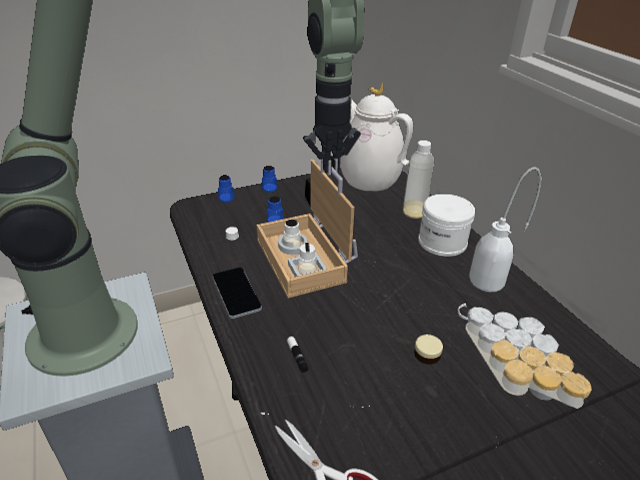

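Both vials stand in their nests, the lid is on edge and held still, and the bystanders look unmoved. I'm handing the job in.

```bash
python3 -c "
from station import r
print(r.close_job())"
```

```text
the job is handed in; nothing more can be done
None
```

I finished the job and handed it in at 26 s. The disc vial stands in the round nest and the bar vial in the square nest, both released. The lid was swung up at about 0.2 rad/s and is still held by its bar at the balance point.

**Last checks:**
- **Vials and bystanders:** the final scene and side pictures show both vials upright in their nests. The flask, jar, cap, balm stick and the blue look-alikes appear where they started.
- **Lid angle:** the board's edges in both views match plumb within about 0.5 to 1°. The rest position less 90 mm puts the plumb tool position at x = 0.579, and the tool was holding at 0.5788.
- **Forces:** the most I read was about 17 N at the wrist, when seating the bar vial. While the arm held the lid it read 1 to 2 N.

**Disagreement:** a circle fitted to the swing path put the plumb position at x = 0.576, which would leave the lid about 0.9° (0.016 rad) short of plumb. The first camera estimate of the hinge was x = 0.5805. I kept 0.579. All three are well inside the 0.07 rad band where the lid stays by itself.

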